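Open the gate valve by exactly one turn

ROBOT

A 6-joint arm with a two-finger parallel gripper is mounted at the origin on the work surface. World frame = base frame: x ahead of the robot, y to its left, z up, the work surface at z = 0. Lengths are in m, angles in rad, forces in N, time in s.
With the tool pointing down it reaches from about 0.35 to 0.975 m from the base axis. Payload 4.9 kg.
Tool frame: the origin (TCP) lies between the finger pads; the fingertips stand 25 mm ahead of it and the grasp point (between the pads) lies 6 mm ahead of it; z points along the fingers, y is the line along which they close (so a half turn about z gives the same grasp; the last joint's range is limited). The gripper opens to 85 mm and grips with 20 to 120 N. Pads are 22 mm wide; open, the fingers measure 114 mm over their backs; the gripper's body (76 mm by 85 mm) begins 54 mm behind the grasp point. The pads swing forward as they close: fully open they stand 13 mm farther back than shut.
Start: joints at [1.016, 0.053, 1.613, -0, 1.476, -0.119], TCP at [0.264, 0.567, 0.256] pointing down, gripper open.
Joint ranges: [-3.01, 3.01], [-1.01, 2.22], [0.06, 2.58], [-1.02, 4.17], [0.09, 2.62], [-3.14, 3.14]. Speed limits (rad/s): [2.57, 2.57, 3.14, 3.14, 3.14, 3.14].

INTERFACE

Orientations are given as a unit quaternion [w, x, y, z].
In Python, from plant import manip gives the robot as it stands.
- The arm moves only by the shell command python3 -m inch 'ROWS'. ROWS is JSON, a list of rows, each a list of 3 entries, a list of its own where there are three numbers: the shift along the tool's x, y, z in m, then the turn, a rotation vector about the tool's x, y, z in rad, then the opening, from 0 (shut) to 1 (fully open). A call has 1 to 8 rows; each row shifts and turns the commanded pose from where the row before left it, along the tool's axes as they then stand; what a row does not reach is not made up. A row lasts 1/10 s, in which the tool goes at most 50 mm and 8.59 degrees, less where a joint would pass 70% of its speed; a pose out of reach is approached as far as the arm can. A call with a gripper value outside its range is refused whole. The fingers move at their own pace and stop on an object; the grip force is fixed at half the most. Time passes only in rows, so rows that do not move let the fingers close. It gives the time, the measured TCP pose, the force, the opening and the grip force at its end, in the units of the state.
- manip.state(): the state, without advancing time (a new reading comes with each control period).
- manip.grab_frame(name): name is "scene" or "side" or "wrist"; returns (picture, depth): 400x640x3 uint8, red, green, blue; 400x640 float32, m along the optical axis (not along the pixel's ray), 0 where there is no reading.
- manip.camera_params(name): a dict with "camera_matrix" (3x3 intrinsics, pixels), "k1" (the pictures are not rectified: a ray, as slopes to the right and down, at radius r is drawn at 1 + k1 r^2 times it, then the intrinsics apply), "rvec" (rotation vector, rad) and "tvec" (3), from world to camera coordinates, as OpenCV has them. Camera axes: x right, y down, z forward; pixel columns grow to the right and rows downward; lengths in m; the calibration is good to about 2 mm. A picture is of the moment at which its call begins: read the wrist's pose just before it. camera_params takes no time and is no camera call; for the wrist camera it gives the pose at the moment of the call.
- manip.job_done(): hands the job in; it is judged then, once.
Trained networks look in the newest picture that a camera, given by its name, has taken for a name from the list of things; names that differ only in an ending like _2 or _b are one class to them, and where a whole thing is asked for, a point or a joint stands for the part that bears it (a point fixed in the world has none). Each returns a list of dicts, best first, with "score" (0 to 1); they miss things now and then, are a little off and sometimes report something else, mostly with a low value. They report only what shows in the picture. A call takes as long as a camera call.
- manip.look_for(camera, label): "point" ([x, y, z] in m, in world coordinates, good to about 4 mm: the middle of the surface that is visible of it).
The state is a dict: "time": time; "joint_pos": joint angles; "joint_vel": joint speeds; "joint_efforts": joint torques, N m; "tool_pos": TCP position; "tool_rot": TCP orientation; "contact_force": force on the tool from outside, world axes, zero at the start; "ft_torque": the same for the moment, N m; "gripper_width": opening from 0.0 (shut) to 1.0 (fully open); "grasp_force": force on a finger pad.
Only numpy, scipy, OpenCV 4.12 (cv2) and the standard library are available. Lean on these libraries where they do the work, as an engineer would, in place of code of your own. Each camera call takes 0.05 s, during which the arm holds its last target. There are 200 camera calls.

TASK

The overhauled brass gate valve on the test stand is less than a turn open: open it by exactly one more turn. Push its red hand wheel round anticlockwise, seen from above, by the upright black handle until the handle has gone once round and stands again where it began, then back away. Push lightly with the fingers, do not grip the handle, and leave the loose things round the stand where they are.

Things in the scene. Friction and masses are not known exactly. Their poses are not given: they have to be found in the camera images.
- stand: Valve test stand, fixed to the bench: grey base plate 140 x 300 x 10 mm; on it a brass gate valve lies between two round 140 mm flanges, its pipe along the stand's own y axis. Origin on the bench at the centre of the base plate, straight below the wheel's axis. At the +y end a round pressure gauge reaches 195 mm above the bench; nothing but the wheel, its handle and the stem is higher than 241 mm.
- wheel_hub (a point): Centre of the red hand wheel, on its vertical axis, 251 mm above the bench, at the middle of the rim's thickness. The wheel lies level: round rim 15 mm thick, 140 mm across its centre line (155 mm over all), four spokes, hub 34 mm across. A steel stem 13 mm in diameter stands up through the hub (top 276 mm above the bench when shut); it rises 5 mm for each turn of opening, the wheel itself does not rise.
- handle_mid (a point): Middle of the upright black handle, on the handle's own axis: 70 mm from the wheel's axis and 42 mm above wheel_hub. It goes round with the wheel.
- handle: The upright black handle: a plastic sleeve 24 mm in diameter and 58 mm tall that spins freely on its pin, standing on the rim at the end of one spoke. Its underside lies 264 mm above the bench, its top 322 mm; origin at the centre of the underside. Its own yaw means nothing. It is to be pushed from the side, not pinched: keep the fingers' force on it under 30 N in all (met at 0.06 m/s it takes under 20 N).
- wheel (a joint): Angle of the hand wheel in rad: 0 is shut (a stop), growing as the wheel turns anticlockwise seen from above, that is, as the valve opens; one turn is 6.283; fully open is seven turns (44). Starts between 0.4 and 5.2. The wheel is stiff: about 6.5 N along the rim at the handle keeps it moving slowly, and it stays where it is left, without springing back or running on.
- spray_can: Red and orange spray can standing on the bench beside the stand, 58 mm in diameter, 170 mm tall. Origin at the centre of its underside. Leave it alone.
- bolt_jar: White jar with a blue lid standing on the bench beside the stand, 64 mm in diameter, 100 mm tall. Origin at the centre of its underside. Leave it alone.
- spanner: Steel spanner 220 mm long, 38 mm wide and 8 mm thick, lying flat on the bench along its own x axis. Origin at the middle of its underside. Leave it alone.
- gland_bush: Brass bush standing on the bench, 44 mm in diameter, 24 mm tall, with a 24 mm hole. Origin at the centre of its underside. Leave it alone.

How it is judged:
On the way, in this order (a step that is already met when the one before it is completed fails the run):
1. the fingers push the handle and it is on its way (contact force between the fingers and handle above 1 N and distance of handle_mid from where it was at the start of the episode above 0.03 m), for 0.05 s.
2. the fingers push the handle on the far side of the wheel from where it began (contact force between the fingers and handle above 1 N and distance of handle_mid from where it was at the start of the episode above 0.125 m), for 0.05 s.
At the end, for the whole second after the job is handed in: The hand wheel has opened by one turn, no more and no less: the handle stands within 12 mm (about 10 degrees) of where it began, the wheel's angle having grown by one turn; the wheel is at rest and the can, jar, spanner and bush are within 15 mm of where they were (distance of handle_mid from where it was at the start of the episode below 0.012 m and value of joint wheel between 6 and 12 rad and velocity of joint wheel between -0.05 and 0.05 rad/s and distance of each of spray_can, bolt_jar, spanner, gland_bush from where it was at the start of the episode below 0.015 m); the robot touches nothing.
It fails at once if the handle is gripped or shoved hard (over 30 N) (contact force between the fingers and handle above 30 N).
It fails at once if a loose thing is moved, knocked over or lifted (distance of any of spray_can, bolt_jar, spanner, gland_bush from where it was at the start of the episode above 0.015 m).
It also fails if it takes over 58 s, if anything falls off the work surface, if the arm or the gripper's body presses on something with over 40 N, if the wrist force passes 120 N, or if a joint passes its speed limit or range.

## Working session

There is one attempt and no reset: what is moved stays moved. The work goes in short steps, Python scripts to look and compute and a shell command to move; the robot and the scene stay as the last step left them, time stands still between calls to the robot, and variables do not carry over. Pictures are saved under pics/ and viewed, at most 10 in all, crops included, and the job is handed in when it is done.

```bash
ls; mkdir -p pics; cat > h.py <<'E'
import numpy as np, cv2
from plant import manip
def cam(n):
    p=manip.camera_params(n); R=cv2.Rodrigues(np.array(p["rvec"],float))[0]; return p,R,np.array(p["tvec"],float).ravel()
E
python3 - <<'E'
from h import *
s=manip.state(); print(s)
for c in ("scene","side"):
    im,d=manip.grab_frame(c); cv2.imwrite(f"pics/{c}0.png",im[...,::-1])
    for l in ("wheel_hub","handle","handle_mid","stand","spray_can","bolt_jar","spanner","gland_bush"):
        print(c,l,[(np.round(r["point"],3).tolist(),round(r["score"],2)) for r in manip.look_for(c,l)[:2]])
E
```

```text
pics
{'time': 0.0, 'joint_pos': array([ 1.01597520e+00,  5.33622565e-02,  1.61433239e+00, -4.22650986e-05,
        1.47602019e+00, -1.19025184e-01]), 'joint_vel': array([-1.93086741e-03, -1.70266139e-05,  1.12137879e-04, -5.34450712e-04,
       -8.45772151e-04, -1.06037209e-05]), 'joint_efforts': array([ 5.06423839e-04, -3.93667638e+01, -3.70183110e+01, -1.06988006e-05,
        6.79108649e-03,  5.22571554e-06]), 'tool_pos': array([0.26354117, 0.5660646 , 0.2550367 ]), 'tool_rot': array([-3.30928322e-04,  2.16175682e-01,  9.76353905e-01, -1.00838838e-03]), 'contact_force': array([ 0.70012035,  0.67453214, -0.43580494]), 'ft_torque': array([-0.00322834,  0.01606557,  0.04650969]), 'grasp_force': 0.0, 'gripper_width': 1.0006467064068647}
scene wheel_hub [([0.592, 0.073, 0.254], 0.56)]
scene handle [([0.571, 0.019, 0.293], 0.9)]
scene handle_mid [([0.593, 0.07, 0.258], 0.67)]
scene stand [([0.617, 0.085, 0.117], 0.84), ([0.593, 0.072, 0.258], 0.58)]
scene spray_can [([0.467, 0.017, 0.142], 0.61)]
scene bolt_jar [([0.49, 0.209, 0.107], 0.75), ([0.471, 0.015, 0.142], 0.35)]
scene spanner [([0.711, 0.016, 0.002], 0.97)]
scene gland_bush [([0.55, -0.151, 0.025], 0.9)]
side wheel_hub [([0.564, 0.062, 0.257], 0.74)]
side handle [([0.554, 0.012, 0.296], 0.65)]
side handle_mid [([0.561, 0.058, 0.26], 0.72)]
side stand [([0.561, 0.029, 0.13], 0.79)]
side spray_can [([0.433, 0.001, 0.116], 0.74)]
side bolt_jar [([0.477, 0.196, 0.071], 0.73)]
side spanner [([0.7, -0.015, 0.009], 0.8)]
side gland_bush [([0.533, -0.155, 0.021], 0.66)]
```

```bash
cat >> h.py <<'E'
def cloud(n):
    im,d=manip.grab_frame(n); p,R,t=cam(n); K=np.array(p["camera_matrix"]); 
    v,u=np.nonzero(d>0); q=cv2.undistortPoints(np.c_[u,v].astype(float)[:,None],K,np.array([p["k1"],0,0,0,0.]))[:,0]
    z=d[v,u]; X=(np.c_[q*z[:,None],z]-t)@R; return X,im[v,u].astype(int),im
def circ(P,r):
    from scipy.optimize import least_squares
    f=lambda c:np.hypot(*(P-c).T)-r
    return least_squares(f,P.mean(0),loss="soft_l1",f_scale=.002).x
E
python3 - <<'E'
from h import *
A=[];B=[]
for n in("scene","side"):
    X,c,im=cloud(n)
    near=np.hypot(X[:,0]-.58,X[:,1]-.07)<.14
    red=near&(c[:,0]>1.8*c[:,1])&(c[:,0]>1.8*c[:,2])&(c[:,0]>60)&(abs(X[:,2]-.252)<.012)
    P=X[red][:,:2]
    from scipy.optimize import least_squares
    c0=P.mean(0)
    for k in range(5):
        r=np.hypot(*(P-c0).T); c0=circ(P[r>.058],.070)
    blk=near&(c.max(1)<90)&(X[:,2]>.27)&(X[:,2]<.33)
    Q=X[blk]; Q=Q[np.hypot(*(Q[:,:2]-c0).T)>.04]; h=circ(Q[:,:2],.012)
    print(n,red.sum(),c0,"handle",len(Q),Q.mean(0),h,"ang",np.degrees(np.arctan2(*(h-c0)[::-1])),np.hypot(*(h-c0)))
a=cv2.imread("pics/scene0.png");b=cv2.imread("pics/side0.png")
cv2.imwrite("pics/both.png",np.vstack([cv2.resize(a,(480,300)),cv2.resize(b,(480,300))]))
E
```

```text
scene 1850 [0.59024436 0.0817016 ] handle 352 [0.56817275 0.01665962 0.2989079 ] [0.55905179 0.01917522] ang -116.51326110629594 0.06987506539369327
side 1021 [0.58321273 0.07815436] handle 217 [0.55545038 0.01119757 0.29820514] [0.56233827 0.01848236] ang -109.28085660073434 0.06321780668831956
```

View pics/both.png

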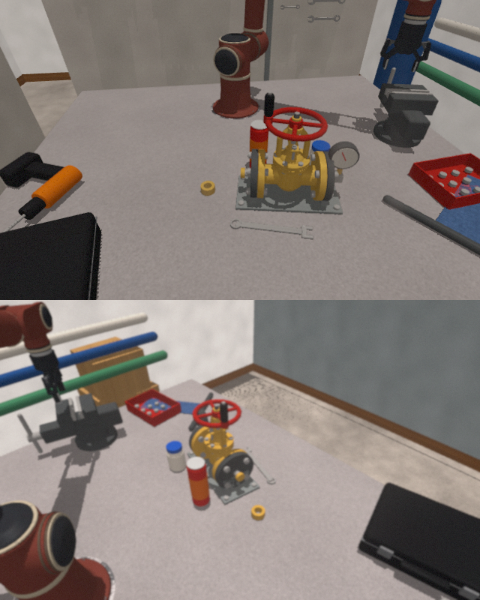

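The red wheel is in the middle of the scene view (about 297,123 in the top half). The black handle stands on its robot side (269,103), with the can and jar below it. Next I'll raise the arm, square it up and go over the wheel with the fingers shut.

```bash
python3 -m inch '[[[0,0,-0.05],[0,0,-0.14],0],[[0,0,-0.05],[0,0,-0.14],0],[[0,0,-0.05],[0,0,-0.14],0],[[0,0,0],[0,0,-0.015],0],[[-0.018,-0.044,0],[0,0,0],0],[[-0.018,-0.044,0],[0,0,0],0],[[-0.018,-0.044,0],[0,0,0],0],[[-0.018,-0.044,0],[0,0,0],0]]'
python3 -m inch '[[[-0.018,-0.044,0],[0,0,0],0],[[-0.018,-0.044,0],[0,0,0],0],[[-0.018,-0.044,0],[0,0,0],0],[[-0.018,-0.044,0],[0,0,0],0],[[-0.018,-0.044,0],[0,0,0],0],[[-0.018,-0.044,0],[0,0,0],0],[[0,0,0],[0,0,0],0]]'
python3 - <<'E'
from h import *
s=manip.state();print(s["time"],s["tool_pos"],s["tool_rot"],s["joint_pos"],s["gripper_width"])
p,R,t=cam("wrist");print("cam",-R.T@t,R[2])
im,d=manip.grab_frame("wrist");cv2.imwrite("pics/w0.png",im[...,::-1])
for l in("wheel_hub","handle"):print(l,manip.look_for("wrist",l)[:2])
E
```

```text
time: 1.8
tool_pos: [0.3359, 0.3889, 0.4061]
tool_rot: [0.0, 0.0, 1.0, 0.0]
contact_force: [0.9, -0.1, 0.4]
gripper_width: 0.003
grasp_force: 0.0
time: 2.5
tool_pos: [0.4448, 0.122, 0.4059]
tool_rot: [0.0, 0.005, 1.0, -0.001]
contact_force: [0.2, 1.0, 0.3]
gripper_width: -0.001
grasp_force: 0.0
2.5 [0.44484784 0.12200985 0.40586094] [ 8.22967052e-05  4.76770099e-03  9.99988295e-01 -8.19342450e-04] [ 1.07051049e-01 -3.88191453e-01  1.75848388e+00 -1.68049022e-03
  1.77131923e+00 -1.45454454e+00] -0.0009057049629065673
cam [0.37667975 0.12212955 0.52304362] [ 0.26895593 -0.00434822 -0.96314267]
wheel_hub [{'point': [0.5224, 0.0608, 0.2543], 'score': 0.97}]
handle [{'point': [0.5561, 0.0335, 0.3067], 'score': 0.55}]
```

View pics/w0.png

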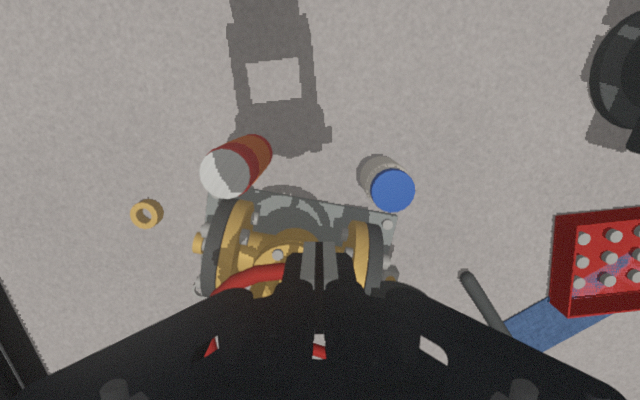

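The wrist view has the can at (235,165) and the jar at (392,190). The wheel is at about (250,280), mostly hidden by the gripper. The tool has to go further out to see it whole.

```bash
python3 -m inch '[[[-0.045,-0.010,-0.015],[0,0,0],0],[[-0.045,-0.010,-0.015],[0,0,0],0],[[-0.045,-0.010,-0.015],[0,0,0],0],[[-0.045,-0.010,-0.015],[0,0,0],0],[[-0.03,0,0],[0,0,0],0],[[0,0,0],[0,0,0],0],[[0,0,0],[0,0,0],0]]'
cat >> h.py <<'E'
def wheel(n="wrist",g=(.587,.08)):
    X,c,im=cloud(n); g=np.array(g)
    near=np.hypot(*(X[:,:2]-g).T)<.11
    red=near&(c[:,0]>1.8*c[:,1])&(c[:,0]>1.8*c[:,2])&(c[:,0]>60)&(abs(X[:,2]-.254)<.012)
    P=X[red][:,:2]; c0=g
    for k in range(6):
        r=np.hypot(*(P-c0).T); c0=circ(P[(r>.06)&(r<.08)],.070)
    top=near&(X[:,2]>.314)&(X[:,2]<.33)&(c.max(1)<90)
    Q=X[top]; Q=Q[np.hypot(*(Q[:,:2]-c0).T)<.09]
    h=(cv2.minEnclosingCircle(Q[:,:2].astype(np.float32)) if len(Q) else None)
    print("red",red.sum(),"c",c0.round(4),"top",len(Q))
    if len(Q):
        m=Q[:,:2].mean(0);print("mean",Q.mean(0).round(4),"enc",np.round(h[0],4),round(h[1],4),"rad",np.hypot(*(m-c0)).round(4),"ang",np.degrees(np.arctan2(*(m-c0)[::-1])).round(2))
    return im
E
python3 - <<'E'
from h import *
im=wheel();cv2.imwrite("pics/w1.png",im[...,::-1])
for l in("wheel_hub","handle"):print(l,manip.look_for("wrist",l)[:2])
s=manip.state();print(s["time"],s["tool_pos"])
E
```

```text
time: 3.35
tool_pos: [0.6533, 0.0882, 0.4652]
tool_rot: [-0.001, -0.001, 1.0, 0.0]
contact_force: [0.0, -1.0, -0.4]
gripper_width: -0.002
grasp_force: 0.0
red 9492 c [0.5861 0.0839] top 695
mean [0.5616 0.0213 0.3205] enc [0.561  0.0192] 0.0123 rad 0.0672 ang -111.37
wheel_hub [{'point': [0.5772, 0.0799, 0.26], 'score': 0.73}]
handle [{'point': [0.5625, 0.0264, 0.3193], 'score': 0.89}]
3.5 [0.65226914 0.08750507 0.4670254 ]
```

View pics/w1.png

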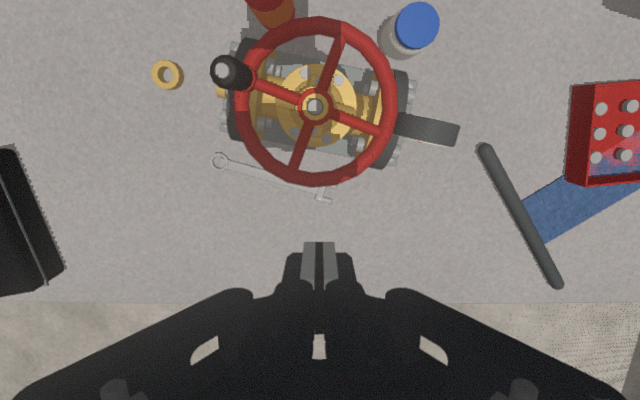

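The wheel is centred at about (315,105) and the handle top is at (230,70), so the wheel axis is near (0.586, 0.083) and the handle near (0.561, 0.0195). I'll come down behind the handle, on its clockwise side.

```bash
python3 -m inch '[[[0.041,-0.015,0],[0,0,0],0],[[0.041,-0.015,0],[0,0,0],0],[[0.041,-0.015,0],[0,0,0],0],[[0,0,0.038],[0,0,0],0],[[0,0,0.038],[0,0,0],0],[[0,0,0.038],[0,0,0],0],[[0,0,0.036],[0,0,0],0],[[0,0,0],[0,0,0],0]]'
python3 -m inch '[[[0,0,0],[0,0,0],0]]'
cat > arc.py <<'E'
import sys
from h import *
# rows along radius-70 arc: from angle a0, n rows of step deg
C=np.array([.586,.083]);r=.070
p=manip.state()["tool_pos"][:2]-C
a=np.degrees(np.arctan2(p[1],p[0]));print("now ang",a.round(2),"rad",np.hypot(*p).round(4))
a0,st=float(sys.argv[1]),float(sys.argv[2]);n=int(sys.argv[3])
A=np.radians(a0+st*np.arange(n+1));P=C+r*np.c_[np.cos(A),np.sin(A)];D=np.diff(P,axis=0)*[-1,1]*1000
for k in range(0,n,8): print(a0+st*(k),D[k:k+8].round(1).tolist())
E
python3 arc.py -144 4.5 80
```

```text
time: 4.3
tool_pos: [0.5268, 0.042, 0.3104]
tool_rot: [-0.005, 0.0, 1.0, 0.0]
contact_force: [0.3, -0.4, -1.3]
gripper_width: -0.001
grasp_force: 0.0
time: 4.4
tool_pos: [0.5298, 0.0417, 0.3172]
tool_rot: [0.0, 0.0, 1.0, -0.0]
contact_force: [-0.3, 0.6, 1.1]
gripper_width: -0.001
grasp_force: 0.0
now ang -143.71 rad 0.0698
-144.0 [[-3.4, -4.3], [-3.7, -4.0], [-4.0, -3.7], [-4.3, -3.4], [-4.6, -3.1], [-4.8, -2.7], [-5.0, -2.3], [-5.2, -1.9]]
-108.0 [[-5.3, -1.5], [-5.4, -1.1], [-5.5, -0.6], [-5.5, -0.2], [-5.5, 0.2], [-5.5, 0.6], [-5.4, 1.1], [-5.3, 1.5]]
-72.0 [[-5.2, 1.9], [-5.0, 2.3], [-4.8, 2.7], [-4.6, 3.1], [-4.3, 3.4], [-4.0, 3.7], [-3.7, 4.0], [-3.4, 4.3]]
-36.0 [[-3.1, 4.6], [-2.7, 4.8], [-2.3, 5.0], [-1.9, 5.2], [-1.5, 5.3], [-1.1, 5.4], [-0.6, 5.5], [-0.2, 5.5]]
0.0 [[0.2, 5.5], [0.6, 5.5], [1.1, 5.4], [1.5, 5.3], [1.9, 5.2], [2.3, 5.0], [2.7, 4.8], [3.1, 4.6]]
36.0 [[3.4, 4.3], [3.7, 4.0], [4.0, 3.7], [4.3, 3.4], [4.6, 3.1], [4.8, 2.7], [5.0, 2.3], [5.2, 1.9]]
72.0 [[5.3, 1.5], [5.4, 1.1], [5.5, 0.6], [5.5, 0.2], [5.5, -0.2], [5.5, -0.6], [5.4, -1.1], [5.3, -1.5]]
108.0 [[5.2, -1.9], [5.0, -2.3], [4.8, -2.7], [4.6, -3.1], [4.3, -3.4], [4.0, -3.7], [3.7, -4.0], [3.4, -4.3]]
144.0 [[3.1, -4.6], [2.7, -4.8], [2.3, -5.0], [1.9, -5.2], [1.5, -5.3], [1.1, -5.4], [0.6, -5.5], [0.2, -5.5]]
180.0 [[-0.2, -5.5], [-0.6, -5.5], [-1.1, -5.4], [-1.5, -5.3], [-1.9, -5.2], [-2.3, -5.0], [-2.7, -4.8], [-3.1, -4.6]]
```

```bash
python3 -m inch '[[[-0.0034,-0.0043,0],[0,0,0],0],[[-0.0037,-0.004,0],[0,0,0],0],[[-0.004,-0.0037,0],[0,0,0],0],[[-0.0043,-0.0034,0],[0,0,0],0],[[-0.0046,-0.0031,0],[0,0,0],0],[[-0.0048,-0.0027,0],[0,0,0],0],[[-0.005,-0.0023,0],[0,0,0],0],[[-0.0052,-0.0019,0],[0,0,0],0]]'
python3 arc.py -108 4.5 1; python3 - <<'E'
from h import *
im=wheel("scene");im=wheel("side")
E
```

```text
time: 5.2
tool_pos: [0.5652, 0.0154, 0.3184]
tool_rot: [-0.001, 0.001, 1.0, -0.0]
contact_force: [-7.8, 0.7, 4.1]
gripper_width: 0.004
grasp_force: 3.6
now ang -107.08 rad 0.0707
-108.0 [[-5.3, -1.5]]
red 1772 c [0.5903 0.0812] top 173
mean [0.5828 0.0118 0.3213] enc [0.5773 0.0109] 0.023 rad 0.0698 ang -96.11
red 924 c [0.5839 0.078 ] top 73
mean [0.5701 0.0036 0.3209] enc [0.5736 0.0114] 0.0192 rad 0.0757 ang -100.51
```

```bash
python3 -m inch '[[[-0.0053,-0.0015,0],[0,0,0],0],[[-0.0054,-0.0011,0],[0,0,0],0],[[-0.0055,-0.0006,0],[0,0,0],0],[[-0.0055,-0.0002,0],[0,0,0],0],[[-0.0055,0.0002,0],[0,0,0],0],[[-0.0055,0.0006,0],[0,0,0],0],[[-0.0054,0.0011,0],[0,0,0],0],[[-0.0053,0.0015,0],[0,0,0],0]]'
python3 arc.py -72 4.5 1
python3 -m inch '[[[-0.0052,0.0019,0],[0,0,0],0],[[-0.005,0.0023,0],[0,0,0],0],[[-0.0048,0.0027,0],[0,0,0],0],[[-0.0046,0.0031,0],[0,0,0],0],[[-0.0043,0.0034,0],[0,0,0],0],[[-0.004,0.0037,0],[0,0,0],0],[[-0.0037,0.004,0],[0,0,0],0],[[-0.0034,0.0043,0],[0,0,0],0]]'
python3 arc.py -36 4.5 1
python3 - <<'E'
from h import *
im,d=manip.grab_frame("scene");cv2.imwrite("pics/s2.png",cv2.resize(im[80:300,260:520,::-1],None,fx=2,fy=2))
E
```

```text
time: 6.1
tool_pos: [0.6088, 0.0145, 0.3177]
tool_rot: [-0.0, 0.001, 1.0, -0.002]
contact_force: [-5.3, -4.1, 3.4]
gripper_width: 0.001
grasp_force: 3.5
now ang -71.58 rad 0.0722
-72.0 [[-5.2, 1.9]]
time: 6.9
tool_pos: [0.6445, 0.039, 0.3174]
tool_rot: [0.001, 0.001, 1.0, -0.002]
contact_force: [-2.2, -5.7, 2.7]
gripper_width: -0.001
grasp_force: 3.5
now ang -36.96 rad 0.0732
-36.0 [[-3.1, 4.6]]
```

View pics/s2.png

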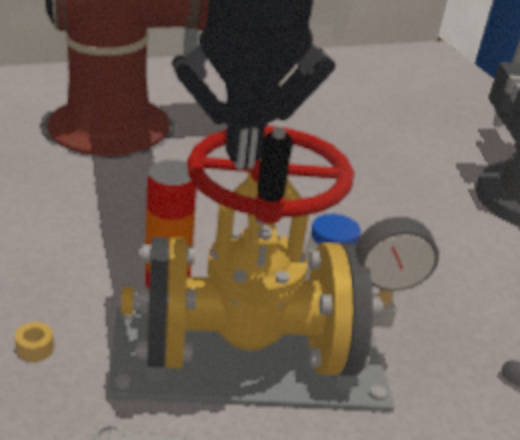

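The black handle, at (275,165), is now in front of the wheel with the shut fingers at (245,145) right behind it. The push is steady at 6–8 N, so I'll carry on round.

```bash
python3 -m inch '[[[-0.0028,0.0046,0],[0,0,0],0],[[-0.0024,0.0048,0],[0,0,0],0],[[-0.002,0.005,0],[0,0,0],0],[[-0.0016,0.0052,0],[0,0,0],0],[[-0.0012,0.0053,0],[0,0,0],0],[[-0.0008,0.0054,0],[0,0,0],0],[[-0.0004,0.0055,0],[0,0,0],0],[[-0.0002,0.0055,0],[0,0,0],0]]'
python3 arc.py 0 4.5 1
python3 -m inch '[[[0.0003,0.0055,0],[0,0,0],0],[[0.0007,0.0055,0],[0,0,0],0],[[0.0012,0.0054,0],[0,0,0],0],[[0.0016,0.0053,0],[0,0,0],0],[[0.002,0.0052,0],[0,0,0],0],[[0.0024,0.005,0],[0,0,0],0],[[0.0028,0.0048,0],[0,0,0],0],[[0.0032,0.0046,0],[0,0,0],0]]'
python3 arc.py 36 4.5 1
```

```text
time: 7.75
tool_pos: [0.6563, 0.08, 0.3172]
tool_rot: [0.001, 0.001, 1.0, -0.002]
contact_force: [-0.6, -7.9, 1.6]
gripper_width: -0.004
grasp_force: 3.8
now ang -2.44 rad 0.0703
0.0 [[0.2, 5.5]]
time: 8.55
tool_pos: [0.6432, 0.1221, 0.317]
tool_rot: [0.003, 0.001, 1.0, -0.002]
contact_force: [5.1, -4.8, -1.0]
gripper_width: 0.002
grasp_force: 3.5
now ang 34.32 rad 0.0693
36.0 [[3.4, 4.3]]
```

```bash
python3 -m inch '[[[0.0033,0.0043,0],[0,0,0],0],[[0.0036,0.0041,0],[0,0,0],0],[[0.004,0.0038,0],[0,0,0],0],[[0.0043,0.0035,0],[0,0,0],0],[[0.0046,0.0031,0],[0,0,0],0],[[0.0048,0.0027,0],[0,0,0],0],[[0.005,0.0023,0],[0,0,0],0],[[0.0052,0.0019,0],[0,0,0],0]]'
python3 arc.py 72 4.5 1
python3 -m inch '[[[0.0053,0.0016,0],[0,0,0],0],[[0.0054,0.0012,0],[0,0,0],0],[[0.0055,0.0007,0],[0,0,0],0],[[0.0055,0.0002,0],[0,0,0],0],[[0.0055,-0.0002,0],[0,0,0],0],[[0.0055,-0.0006,0],[0,0,0],0],[[0.0054,-0.0011,0],[0,0,0],0],[[0.0053,-0.0015,0],[0,0,0],0]]'
python3 arc.py 108 4.5 1
```

```text
time: 9.35
tool_pos: [0.6087, 0.149, 0.317]
tool_rot: [0.004, 0.001, 1.0, -0.0]
contact_force: [6.9, 0.1, -1.7]
gripper_width: 0.001
grasp_force: 3.5
now ang 71.02 rad 0.0698
72.0 [[5.3, 1.5]]
time: 10.15
tool_pos: [0.5653, 0.15, 0.3171]
tool_rot: [0.004, 0.001, 1.0, 0.001]
contact_force: [7.4, 1.8, -1.7]
gripper_width: -0.004
grasp_force: 3.8
now ang 107.16 rad 0.0701
108.0 [[5.2, -1.9]]
```

```bash
python3 -m inch '[[[0.0052,-0.0018,0],[0,0,0],0],[[0.005,-0.0022,0],[0,0,0],0],[[0.0048,-0.0026,0],[0,0,0],0],[[0.0046,-0.0031,0],[0,0,0],0],[[0.0043,-0.0034,0],[0,0,0],0],[[0.004,-0.0037,0],[0,0,0],0],[[0.0037,-0.004,0],[0,0,0],0],[[0.0034,-0.0043,0],[0,0,0],0]]'
python3 arc.py 144 4.5 1
python3 -m inch '[[[0.0031,-0.0046,0],[0,0,0],0],[[0.0027,-0.0048,0],[0,0,0],0],[[0.0023,-0.005,0],[0,0,0],0],[[0.0019,-0.0052,0],[0,0,0],0],[[0.0015,-0.0053,0],[0,0,0],0],[[0.0011,-0.0054,0],[0,0,0],0],[[0.0006,-0.0055,0],[0,0,0],0],[[0.0002,-0.0055,0],[0,0,0],0]]'
python3 arc.py 180 4.5 1
```

```text
time: 10.95
tool_pos: [0.5293, 0.1263, 0.3171]
tool_rot: [0.002, -0.0, 1.0, 0.002]
contact_force: [2.8, 6.2, -0.2]
gripper_width: 0.003
grasp_force: 3.6
now ang 142.64 rad 0.0713
144.0 [[3.1, -4.6]]
time: 11.75
tool_pos: [0.5151, 0.0853, 0.3168]
tool_rot: [0.001, -0.0, 1.0, 0.003]
contact_force: [0.9, 6.4, -0.8]
gripper_width: -0.001
grasp_force: 3.8
now ang 178.14 rad 0.071
180.0 [[-0.2, -5.5]]
```

```bash
python3 -m inch '[[[-0.0002,-0.0055,0],[0,0,0],0],[[-0.0006,-0.0055,0],[0,0,0],0],[[-0.0011,-0.0054,0],[0,0,0],0],[[-0.0015,-0.0053,0],[0,0,0],0],[[-0.0019,-0.0052,0],[0,0,0],0],[[-0.0023,-0.005,0],[0,0,0],0],[[-0.0027,-0.0048,0],[0,0,0],0],[[-0.0031,-0.0046,0],[0,0,0],0]]'
python3 -m inch '[[[-0.0034,-0.0043,0],[0,0,0],0],[[-0.002,-0.0022,0],[0,0,0],0],[[0,0,0],[0,0,0],0]]'
python3 arc.py 180 4.5 1
python3 - <<'E'
from h import *
im,d=manip.grab_frame("side");cv2.imwrite("pics/d3.png",cv2.resize(im[100:280,210:400,::-1],None,fx=3,fy=3))
for c in("side","scene"):
    manip.grab_frame(c);print(manip.look_for(c,"handle")[:1])
E
```

```text
time: 12.55
tool_pos: [0.5271, 0.0428, 0.3165]
tool_rot: [-0.001, 0.0, 1.0, 0.001]
contact_force: [-6.5, 4.4, 1.0]
gripper_width: -0.001
grasp_force: 3.3
time: 12.85
tool_pos: [0.533, 0.0364, 0.3164]
tool_rot: [-0.001, 0.0, 1.0, 0.001]
contact_force: [-4.0, 3.3, -0.1]
gripper_width: 0.001
grasp_force: 2.5
now ang -138.68 rad 0.0706
180.0 [[-0.2, -5.5]]
[{'point': [0.5483, 0.0138, 0.296], 'score': 0.77}]
[{'point': [0.5601, 0.0231, 0.2947], 'score': 0.82}]
```

View pics/d3.png

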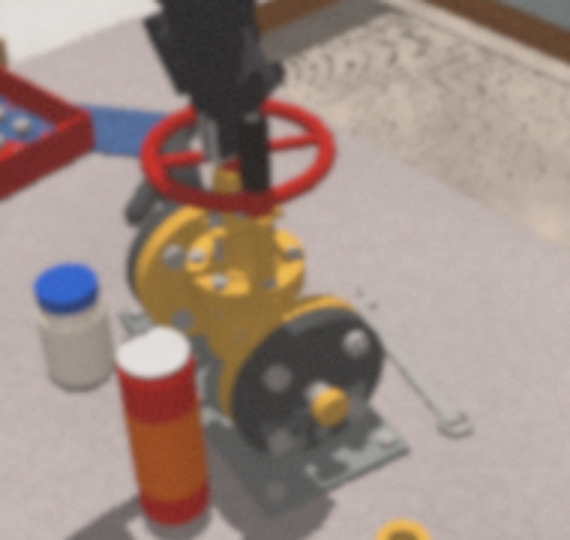

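The handle at (253,155) is nearly back where it began, perhaps 6–11 mm short. I'll back off and check it from the earlier viewing pose.

```bash
python3 -m inch '[[[0.007,0.008,0],[0,0,0],0],[[0,0,-0.03],[0,0,0],0],[[0,0,-0.04],[0,0,0],0],[[0,0,-0.04],[0,0,0],0],[[0,0,-0.04],[0,0,0],0],[[-0.042,0.014,0],[0,0,0],0],[[-0.042,0.014,0],[0,0,0],0],[[-0.042,0.015,0],[0,0,0],0]]'
python3 -m inch '[[[0,0,0],[0,0,0],0],[[0,0,0],[0,0,0],0]]'
python3 - <<'E'
from h import *
im=wheel();wheel();cv2.imwrite("pics/w4.png",im[...,::-1])
E
```

```text
time: 13.9
tool_pos: [0.6538, 0.0872, 0.4677]
tool_rot: [0.002, 0.001, 1.0, -0.0]
contact_force: [0.0, -0.4, 0.9]
gripper_width: -0.005
grasp_force: 0.0
time: 14.1
tool_pos: [0.653, 0.087, 0.4646]
tool_rot: [-0.001, 0.0, 1.0, -0.0]
contact_force: [-0.5, 0.2, 0.1]
gripper_width: 0.002
grasp_force: 0.0
red 9520 c [0.5861 0.0838] top 701
mean [0.5538 0.025  0.3212] enc [0.5529 0.0228] 0.0122 rad 0.0671 ang -118.75
red 9390 c [0.5862 0.0839] top 693
mean [0.5539 0.0249 0.3207] enc [0.5533 0.0232] 0.0122 rad 0.0673 ang -118.71
```

View pics/w4.png

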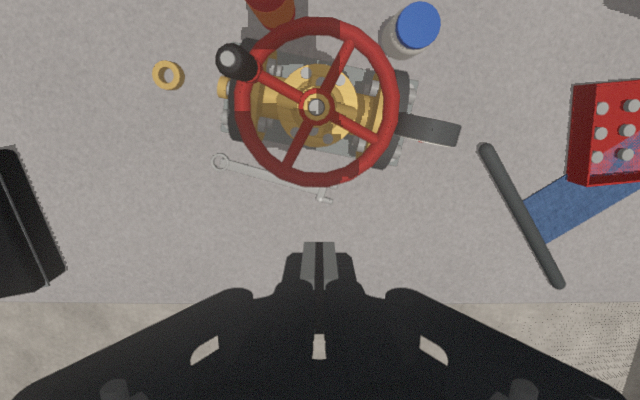

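The handle is at (237,60) and stands 7.4° (9 mm) short. I'll go back down behind it for a last small push.

```bash
python3 -m inch '[[[0.042,-0.014,0],[0,0,0],0],[[0.042,-0.014,0],[0,0,0],0],[[0.043,-0.015,0],[0,0,0],0],[[0,0,0.04],[0,0,0],0],[[0,0,0.04],[0,0,0],0],[[0,0,0.04],[0,0,0],0],[[0,0,0.03],[0,0,0],0],[[0,0,0],[0,0,0],0]]'
python3 -m inch '[[[0,0,0],[0,0,0],0]]'
```

```text
time: 15.0
tool_pos: [0.5222, 0.0436, 0.3123]
tool_rot: [-0.003, 0.001, 1.0, 0.0]
contact_force: [-0.3, 0.4, 0.8]
gripper_width: 0.006
grasp_force: 0.0
time: 15.1
tool_pos: [0.5248, 0.0436, 0.3181]
tool_rot: [0.001, 0.001, 1.0, -0.0]
contact_force: [0.4, -0.3, -0.4]
gripper_width: 0.004
grasp_force: 0.0
```

Target is about (0.540, 0.0305).

```bash
python3 -m inch '[[[-0.004,-0.0035,0],[0,0,0],0],[[-0.004,-0.0035,0],[0,0,0],0],[[-0.004,-0.0035,0],[0,0,0],0],[[-0.004,-0.003,0],[0,0,0],0],[[0,0,0],[0,0,0],0],[[0,0,0],[0,0,0],0]]'
python3 -m inch '[[[0.007,0.007,0],[0,0,0],0],[[0,0,-0.03],[0,0,0],0],[[0,0,-0.04],[0,0,0],0],[[0,0,-0.04],[0,0,0],0],[[0,0,-0.04],[0,0,0],0],[[-0.04,0.016,0],[0,0,0],0],[[-0.04,0.016,0],[0,0,0],0],[[-0.04,0.016,0],[0,0,0],0]]'
python3 -m inch '[[[0,0,0],[0,0,0],0],[[0,0,0],[0,0,0],0]]'
python3 - <<'E'
from h import *
im=wheel();wheel()
for l in ("spray_can","bolt_jar","spanner","gland_bush"):print(l,[np.round(r["point"],3) for r in manip.look_for("wrist",l)[:1]])
E
```

```text
time: 15.7
tool_pos: [0.5417, 0.0302, 0.3182]
tool_rot: [0.001, 0.0, 1.0, 0.0]
contact_force: [-2.5, 1.2, 2.6]
gripper_width: -0.001
grasp_force: 1.8
time: 16.5
tool_pos: [0.6555, 0.0859, 0.4672]
tool_rot: [0.001, 0.001, 1.0, -0.0]
contact_force: [1.2, 0.7, 0.9]
gripper_width: 0.001
grasp_force: 0.0
time: 16.7
tool_pos: [0.6549, 0.0856, 0.4643]
tool_rot: [-0.001, 0.0, 1.0, -0.0]
contact_force: [-0.2, -1.0, 0.4]
gripper_width: -0.003
grasp_force: 0.0
red 9607 c [0.5862 0.0837] top 693
mean [0.5636 0.0207 0.3211] enc [0.5628 0.0188] 0.0123 rad 0.067 ang -109.73
red 9498 c [0.5864 0.0838] top 680
mean [0.5636 0.0207 0.3207] enc [0.563  0.0186] 0.0122 rad 0.0671 ang -109.81
spray_can [array([0.473, 0.026, 0.098])]
bolt_jar [array([0.489, 0.207, 0.098])]
spanner [array([ 0.701, -0.013,  0.008])]
gland_bush [array([ 0.537, -0.148,  0.026])]
```

The handle is now 1.6° (2 mm) from its start angle, the loose things haven't moved, and the arm is clear.

```bash
python3 -c "
from plant import manip
print(manip.job_done())"
```

```text
the job is handed in; nothing more can be done
None
```

The valve is one more turn open: the handle went once round anticlockwise and stands about 2 mm past where it began. The force readings between moves stayed around 8 N, the loose things look unmoved, and I handed the job in at about 17 s with the arm clear, but the hand-in returned no verdict.

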